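Put away the pieces of a bioprint run

ROBOT

A 7-joint arm with a two-finger parallel gripper is mounted at the origin on the work surface. World frame = base frame: x ahead of the robot, y to its left, z up, the work surface at z = 0. Lengths are in m, angles in rad, forces in N, time in s.
With the tool pointing down it reaches from about 0.4 to 0.85 m from the base axis. Payload 4.5 kg.
Tool frame: the origin (TCP) lies at the very end of the fingers, on their centre line; the grasp point (between the pads) lies 19 mm behind it; y points along the fingers, x is the direction in which the jaws open and shut, and the axes are right-handed (so a half turn about y gives the same grasp; the last joint's range is limited). The gripper opens to 88 mm and grips with 3 to 60 N. Pads are 18 mm wide; open, the fingers measure 123 mm over their backs; the gripper's body (75 mm by 187 mm) begins 45 mm behind the grasp point.
Start: joints at [-1.136, 0.689, -0.195, 1.565, 0.157, 0.902, -0.215], TCP at [0.244, 0.576, 0.239] pointing down, gripper open.
Joint ranges: [-3.01, 3.01], [-0.46, 2.08], [-1.47, 1.51], [0.13, 2.56], [-1, 4.14], [0.04, 2.09], [-2.66, 2.66]. Speed limits (rad/s): [2.57, 2.57, 3.14, 3.14, 3.14, 3.14, 3.14].

INTERFACE

Orientations are given as a unit quaternion [w, x, y, z].
In Python, from cell import observe, camera, camera_model, sign_off, masks_of, place_of gives the robot as it stands.
- The arm moves only by the tool servo_tool, never from a script. Its argument "increments" is a list of rows, each a list of 4 numbers: the shift along the tool's x, y, z in cm, then the turn about the tool's y in degrees. In form: [[tx, ty, tz, spin], ...]. A call has 1 to 12 rows; each row shifts and turns the pose as measured when the row begins, along the tool's axes as they then stand; what a row does not reach is not made up. A row lasts 1/8 s, in which the tool goes at most 62.5 mm and 10.7 degrees, less where a joint would pass 70% of its speed; a pose out of reach is approached as far as the arm can. A call is refused whole if a number of a shift passes 6.25 or a number of a turn 10.7, either way. A call with a gripper value outside its range is refused whole. "claw" is the gripper's target within -1 to 1 (shut at 1, half-way at 0, fully open at -1), set as the call begins (left out, the last holds). The fingers move at their own pace and stop on an object; "newtons" is the grip in N (left out, the last holds). Time passes only in rows, so rows that do not move let the fingers close. It gives the time, the measured TCP pose, the force and the opening at its end, in the units of the state.
- observe(): the state, without advancing time (a new reading comes with each control period).
- camera(name): name is "scene" or "top"; returns (picture, depth): 420x560x3 uint8, red, green, blue; 420x560 float32, m along the optical axis (not along the pixel's ray), 0 where there is no reading.
- camera_model(name): a dict with "fx", "fy", "cx", "cy" (pixels), "R" (3x3) and "t" (3): a world point X has camera coordinates R X + t. Camera axes: x right, y down, z forward; pixel columns grow to the right and rows downward; lengths in m; the calibration is good to about 2 mm. A picture is of the moment at which its call begins. camera_model takes no time and is no camera call.
- sign_off(): hands the job in, once; it reports no verdict.
Trained networks look in the newest picture that a camera, given by its name, has taken for a name from the list of things; names that differ only in an ending like _2 or _b are one class to them, and where a whole thing is asked for, a point or a joint stands for the part that bears it (a point fixed in the world has none). Each returns a list of dicts, best first, with "conf" (0 to 1); they miss things now and then, are a little off and sometimes report something else, mostly with a low value. They report only what shows in the picture. A call takes as long as a camera call. They do not tell look-alikes from the thing itself.
- masks_of(camera, target): "region" (420x560 bool, what is visible of it) and "xy" ([column, row] in pixels, amid what is visible of it).
- place_of(camera, target): "xy" ([column, row] in pixels: a listed point, or the origin of a listed thing).
The state is a dict: "time": time; "q": joint angles; "qvel": joint speeds; "joint_torque": joint torques, N m; "tool_pos": TCP position; "tcp_rot": TCP orientation; "ft_force": force on the tool from outside, world axes, zero at the start; "torque": the same for the moment, N m; "width": finger opening in m.
Only numpy, scipy, OpenCV 4.12 (cv2) and the standard library are available. Lean on these libraries where they do the work, as an engineer would, in place of code of your own. Each camera call takes 0.05 s, during which the arm holds its last target. There are 200 camera calls.

TASK

Clear up after the print run: lay the slim cartridge in the long narrow rack and the fat cartridge in the short wide rack, set the lidded dish in the round holder, and lift the hanging centrifuge bucket straight up off its yoke and stand it in the square tray. Keep the bucket upright all the way, set the dish and the bucket down without dropping them, and leave the small motor where it stands.

Things in the scene. Friction and masses are not known exactly. Their poses are not given: they have to be found in the camera images.
- slim_cartridge: Slim print cartridge lying on the bench: white round barrel with a black square collar 18 x 18 mm (8 mm long) at each end, 100 mm long overall. Barrel 16 mm in diameter. Origin on its axis half way along (9 mm above what it lies on); x along its length. Both ends are alike. About 35 g.
- fat_cartridge: Fat print cartridge lying on the bench: white round barrel with a black square collar 34 x 34 mm (8 mm long) at each end, 80 mm long overall. Barrel 32 mm in diameter. Origin on its axis half way along (17 mm above what it lies on); x along its length. Both ends are alike. About 80 g.
- dish: Closed round culture dish with a white lid fixed on it, lid 58 mm in diameter, base 55 mm, 25 mm high overall (the lid is the part from 14 mm up). Origin at the centre of its underside, z up. About 60 g.
- bucket: Closed aluminium centrifuge bucket, 46 mm round, 250 g; dark 48 mm lid, its top 44 mm above the underside; on it an upright grip lug 12 (x) x 34 (y) x 30 mm high (pinch it along x, fingertips above the lid). Two 8 mm trunnion pins along +-y reach 38 mm from the centre, 36 mm above the underside; it hangs by them in the yoke, free to swing about y. Origin: centre of the underside, z up.
- yoke: Fixed stand of the bucket: grey base 64 (x) x 88 (y) x 6 mm, two steel uprights at y = +-33 mm (8 mm thick, 30 mm wide, 58 mm high), each with an open-topped slot 12 mm wide, 10 mm deep for a pin. The bucket hangs centred, its underside 16 mm above the bench, its y along the yoke's y; lifted 15 mm it is clear of the slots. Origin: centre of the base's underside.
- long_rack: Fixed red rack, the long narrow one, for the slim cartridge: inside 120 mm long (x) by 36 mm wide (y), outside 128 x 44 mm, floor 4 mm above the bench, walls 4 mm thick, tops 16 mm above the bench: full end walls, side walls only along the last 20 mm at each end, the long sides open between them for fingers. Origin: centre of its underside; x along its length.
- short_rack: Fixed red rack, the short wide one, for the fat cartridge: inside 100 mm long (x) by 52 mm wide (y), outside 108 x 60 mm, floor 4 mm above the bench, walls 4 mm thick, tops 16 mm above the bench: full end walls, side walls only along the last 20 mm at each end, the long sides open between them for fingers. Origin: centre of its underside; x along its length.
- dish_holder: Fixed red round holder for the dish: 88 mm in outer diameter, 80 mm inside, floor 4 mm above the bench, with a low rim whose top is 7 mm above the bench. Origin at the centre of its underside.
- bucket_tray: Fixed red square tray for the bucket: 80 x 80 mm outside, 72 x 72 mm inside, floor 4 mm and wall tops 14 mm above the bench. The bucket may stand in it at any yaw. Origin at the centre of its underside.
- motor: Bystander, to be left alone: small square stepper motor, black with aluminium end plates, 35 x 35 mm, 35 mm high, with a thin steel shaft up to 52 mm, standing loose on the bench on the far side of the holders. Origin at the centre of its underside.
Things that resemble listed ones, but are neither listed nor needed, are in the scene too. Leave any blue or orange look-alike of the fat_cartridge alone.

How it is judged:
By the outcome, as a careful person would: the job done as asked, in the order asked, and still so for the second after the job is handed in, with the robot touching nothing.
It also fails if it takes over 115 s, if anything falls off the work surface, if the arm or the gripper's body presses on something with over 40 N, if the wrist force passes 120 N, or if a joint passes its speed limit or range.

## Working session

There is one attempt and no reset: what is moved stays moved. The work goes in short steps, Python scripts to look and compute and a tool call to move; the robot and the scene stay as the last step left them, time stands still between calls to the robot, and variables do not carry over. Pictures are saved under pics/ and viewed, about 12 in all and at most 16, crops included, and the job is handed in when it is done.

Besides the shell and the picture viewer there is one more tool, called after ">>>" as name(argument=value, ...), one argument or row to a line, values as JSON. servo_tool: Moves the arm, as the interface text tells. Its arguments: {"type":"object","properties":{"increments":{"type":"array","items":{"type":"array","items":{"type":"number"}}},"claw":{"type":"number"},"newtons":{"type":"number"}},"required":["increments"]}

```bash
ls; mkdir -p pics; cat > h.py <<'E'
import numpy as np, cv2, json
from cell import *
def grab(n):
    p,d=camera(n); m=camera_model(n); return p,d,{k:np.array(v) for k,v in m.items()}
def cloud(d,m):
    h,w=d.shape; u,v=np.meshgrid(np.arange(w),np.arange(h))
    c=np.stack([(u-m['cx'])/m['fx']*d,(v-m['cy'])/m['fy']*d,d],-1)
    W=(c-m['t'].reshape(3))@m['R']; W[d==0]=np.nan; return W
def save(n,p,s=1): cv2.imwrite('pics/'+n,cv2.resize(p[...,::-1],None,fx=s,fy=s,interpolation=cv2.INTER_CUBIC))
E
python3 - <<'E'
from h import *
for n in ['scene','top']:
    p,d,m=grab(n); W=cloud(d,m); save(n+'0.png',p,1.4); np.savez(n+'0.npz',p=p,d=d,W=W)
    print(n,-m['R'].T@m['t'].reshape(3), W[210,280])
    for t in ['slim_cartridge','fat_cartridge','dish','bucket','yoke','long_rack','short_rack','dish_holder','bucket_tray','motor']:
        for r in masks_of(n,t):
            g=r['region']; P=W[g]; P=P[~np.isnan(P[:,0])]
            if len(P)<5: continue
            z=np.percentile(P[:,2],97); T=P[P[:,2]>z-.006]
            rect=cv2.minAreaRect((P[:,:2]*1000).astype(np.float32))
            print(t,round(r['conf'],2),np.round(r['xy']),g.sum(),'med',np.median(P,0).round(3),'ztop',z.round(3),'rect',np.round(rect[0]),np.round(rect[1]),round(rect[2]))
print(observe())
E
```

```text
pics
scene [ 1.02299851 -0.75982049  0.88693398] [0.53387345 0.01750198 0.0014412 ]
slim_cartridge 0.49 [279. 178.] 320 med [0.477 0.112 0.013] ztop 0.02 rect [470. 119.] [110.  36.] 17
fat_cartridge 0.86 [219. 225.] 582 med [ 0.458 -0.112  0.028] ztop 0.035 rect [449. -96.] [81. 61.] 19
fat_cartridge 0.86 [244. 187.] 540 med [0.447 0.002 0.028] ztop 0.036 rect [433.  14.] [51. 97.] 4
fat_cartridge 0.75 [186. 193.] 545 med [ 0.34  -0.085  0.029] ztop 0.036 rect [325. -63.] [ 51. 120.] 16
dish 0.54 [316. 136.] 339 med [0.461 0.289 0.023] ztop 0.028 rect [458. 300.] [55. 61.] 18
bucket 0.56 [172. 271.] 730 med [ 0.481 -0.298  0.059] ztop 0.091 rect [ 451. -276.] [ 48. 125.] 51
yoke 0.56 [170. 290.] 805 med [ 0.488 -0.319  0.008] ztop 0.058 rect [ 473. -292.] [64. 89.] 18
long_rack 0.56 [326. 197.] 803 med [0.602 0.115 0.005] ztop 0.017 rect [601. 116.] [130.  54.] 5
short_rack 0.94 [239. 311.] 1604 med [ 0.626 -0.27   0.005] ztop 0.017 rect [ 626. -270.] [ 64. 111.] 89
dish_holder 0.98 [360. 165.] 647 med [0.622 0.273 0.005] ztop 0.009 rect [621. 274.] [86. 89.] 44
bucket_tray 0.87 [29
[... 1710 characters left out ...]
rect [ 799. -128.] [44. 44.] 26
{'time': 1.1, 'q': array([-1.13618722,  0.6890878 , -0.19460569,  1.56530861,  0.15726084,
        0.90249125, -0.21514117]), 'qvel': array([-0.00077184, -0.00031274, -0.00030696,  0.00196963, -0.00054753,
        0.00017952,  0.00128235]), 'joint_torque': array([ 1.74094325e-04, -5.27501142e+01, -1.26699921e+00, -1.53748477e+01,
       -5.19304723e-02, -6.21711079e-04,  1.08584655e-05]), 'tool_pos': array([0.24382427, 0.57549959, 0.23874817]), 'tcp_rot': array([ 0.58956268, -0.58950393, -0.39046416,  0.39043398]), 'ft_force': array([ 0.11593361, -0.47585755,  0.54180796]), 'torque': array([-0.00661327, -0.02075939,  0.03134001]), 'width': 0.08801839367095843}
```

View pics/top0.png

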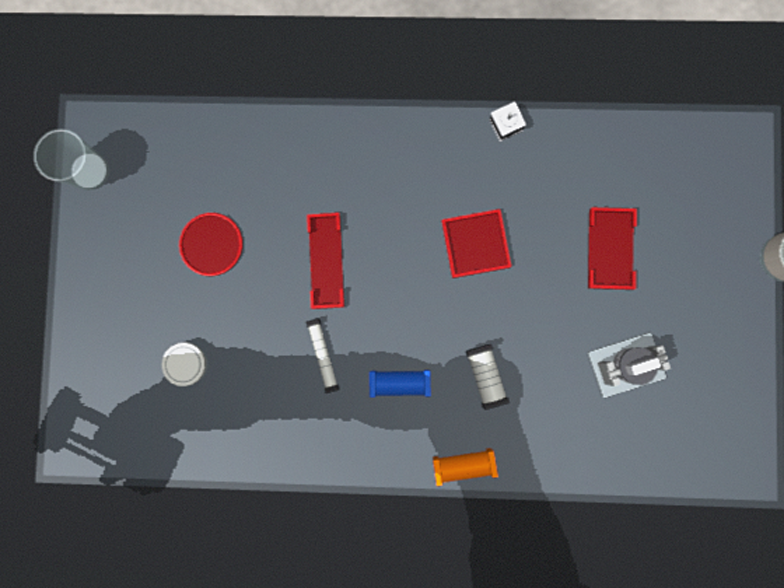

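View pics/scene0.png

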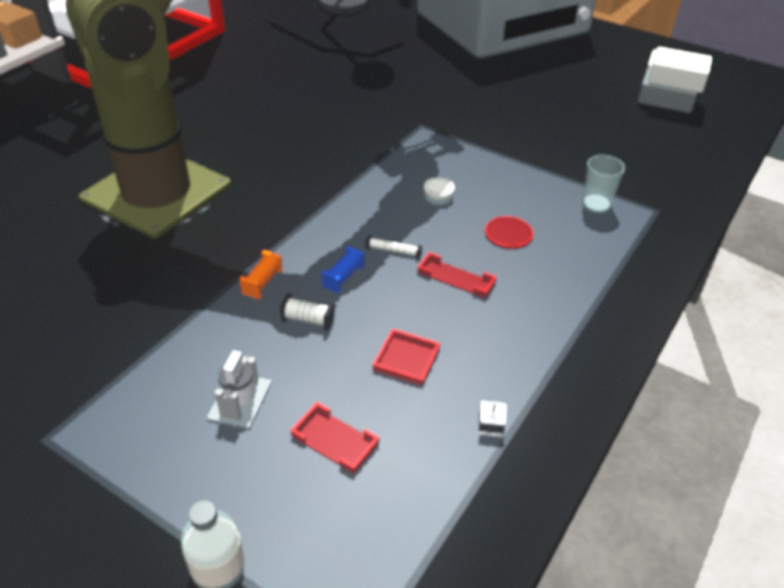

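```bash
cat >> h.py <<'E'
from scipy.spatial.transform import Rotation as Rn
def tool(o=None):
    o=o or observe(); w,x,y,z=o['tcp_rot']; R=Rn.from_quat([x,y,z,w]).as_matrix(); return o,R
def go(target,jaw):
    """total world shift to target (m), jaw yaw (deg, mod 180): print spin, then tool shifts (cm) in the frame AFTER the spin"""
    o,R=tool(); yaw=np.degrees(np.arctan2(R[1,0],R[0,0])); ds=(jaw-yaw+90)%180-90
    best=[ds,ds-180*np.sign(ds)]
    d=np.array(target)-o['tool_pos']
    print('t',round(o['time'],2),'pos',o['tool_pos'].round(4),'jawyaw',yaw.round(1),'w',round(o['width'],4),'q6',o['q'][6].round(2),'f',np.round(o['ft_force'],1),'tilt',np.degrees(np.arccos(-R[2,1])).round(2))
    for s in best:
        R2=Rn.from_euler('z',s,degrees=True).as_matrix()@R
        print(' spin',round(-s,1),'shift cm',(100*R2.T@d).round(2))
def axis(P):
    c,s,a=cv2.minAreaRect((P[:,:2]*1000).astype(np.float32))
    if s[0]<s[1]: a+=90; s=s[::-1]
    return np.round(c,1),np.round(s,1),round((a+90)%180-90,1)
E
python3 - <<'E'
from h import *
D=np.load('top0.npz'); W=D['W'];p=D['p'].astype(int)
def box(x,y,r,z0,z1,red=None):
    g=(abs(W[...,0]-x)<r)&(abs(W[...,1]-y)<r)&(W[...,2]>z0)&(W[...,2]<z1)
    if red: g&=(p[...,0]>2*p[...,1])&(p[...,0]>60)
    return W[g]
for n,a in dict(slim=(.47,.115,.06,.007,.04),fat=(.451,-.105,.055,.012,.06),dish=(.456,.299,.05,.018,.05),lug=(.471,-.292,.06,.082,.12),lid=(.471,-.292,.06,.05,.067),base=(.471,-.292,.07,.003,.014),lrack=(.602,.116,.08,.0,.03,1),srack=(.626,-.271,.08,.0,.03,1),tray=(.629,-.088,.07,0,.03,1),hold=(.621,.275,.06,0,.03,1)).items():
    P=box(*a); print(n,len(P),*axis(P),'med',np.median(P,0).round(4))
im=D['p'][225:350,260:400]; save('crop1.png',im,5)
go([.471,.115,.1],105)
E
```

```text
slim 467 [471.3 112.3] [82.4 81. ] 64.3 med [0.4717 0.1142 0.0164]
fat 787 [ 450.5 -105.1] [80.4 33.9] 18.2 med [ 0.4503 -0.1043  0.0313]
dish 763 [455.8 298.8] [57.4 56.3] 63.9 med [0.4557 0.2984 0.0253]
lug 156 [ 470.7 -291.6] [35.8 12.2] -71.7 med [ 0.4706 -0.291   0.0896]
lid 619 [ 470.4 -291.3] [76.1 47.2] -66.6 med [ 0.4715 -0.2879  0.0588]
base 1015 [ 470.8 -291.9] [139.9 139.6] -90.0 med [ 0.4759 -0.2755  0.005 ]
lrack 1535 [601.8 116.3] [131.2  46.5] 4.8 med [0.601  0.1157 0.0049]
srack 1850 [ 627.  -269.4] [111.3  60.6] -0.9 med [ 0.6267 -0.2699  0.0043]
tray 1817 [629.5 -87.9] [82.8 80.8] 11.9 med [ 0.6295 -0.0883  0.0052]
hold 1603 [620.8 276.2] [88.4 86.7] -88.8 med [0.6206 0.2756 0.0055]
t 1.1 pos [0.2438 0.5755 0.2387] jawyaw 67.0 w 0.088 q6 -0.22 f [ 0.1 -0.5  0.5] tilt 0.01
 spin -38.0 shift cm [-50.36  13.87 -10.03]
 spin 142.0 shift cm [50.36 13.88 10.02]
```

View pics/crop1.png

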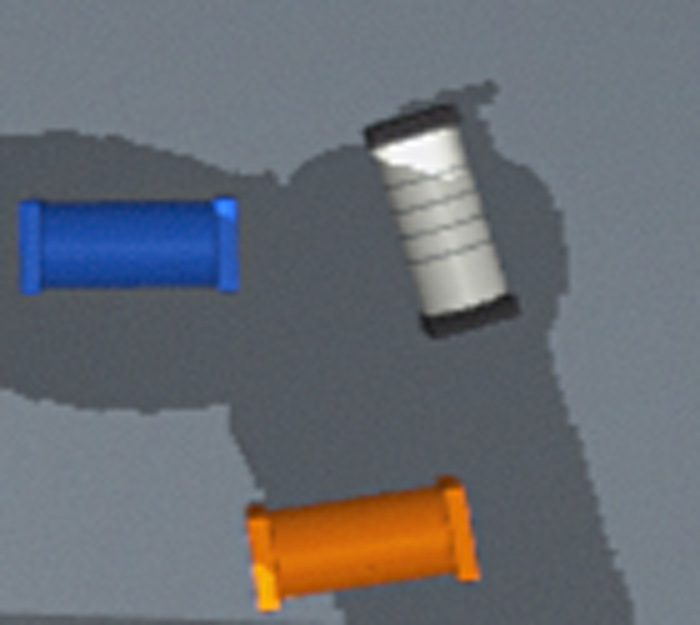

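>>> servo_tool(
  increments=[
    [0, 2, 0, -10.3],
    [0, 2, 0, -10.3],
    [0, 2, 0, -10.2],
    [0, 2, 0, -10.2],
    [-5, 0, -1, 0],
    [-5.5, 0, -1, 0],
    [-5.5, 0, -1, 0],
    [-5.5, 0, -1, 0],
    [-5.5, 0, -1, 0],
    [-5.5, 0, -1, 0],
    [-5.5, 0, -1, 0],
    [-5.5, 0, -1, 0],
  ],
  claw=0.15,
  newtons=15,
)

```text
time: 2.6
tool_pos: [0.4704, 0.189, 0.1545]
tcp_rot: [-0.408, 0.405, 0.582, -0.575]
ft_force: [1.1, -0.5, -0.0]
width: 0.0373
```

```bash
python3 - <<'E'
from h import *
p,d,m=grab('top'); W=cloud(d,m); np.savez('top1.npz',p=p,W=W)
for r in masks_of('top','slim_cartridge'):
    P=W[r['region']]; P=P[(P[:,2]>.007)&(P[:,2]<.03)]
    if len(P)>20: print(r['conf'],axis(P))
go([.471,.115,.06],108)
E
```

```text
0.63 (array([472.2, 114.8]), array([99.9, 17.7]), 17.6)
t 2.7 pos [0.4729 0.1819 0.1537] jawyaw 109.1 w 0.0374 q6 0.92 f [-0.2  0.4  0.1] tilt 0.3
 spin 1.1 shift cm [-6.34  9.35  2.29]
 spin -178.9 shift cm [ 6.28  9.4  -2.2 ]
```

>>> servo_tool(
  increments=[
    [-3.2, 2.5, 1.1, 1],
    [-3.2, 2.5, 1.1, 0],
    [0, 0, 0, 0],
    [0, 2, 0, 0],
  ],
)

```text
time: 3.2
tool_pos: [0.4765, 0.1158, 0.084]
tcp_rot: [-0.415, 0.417, 0.577, -0.567]
ft_force: [-0.3, 0.7, 0.1]
width: 0.0378
```

```bash
python3 - <<'E'
from h import *
go([.472,.115,.004],107.6)
E
```

```text
t 3.2 pos [0.4765 0.1158 0.084 ] jawyaw 107.9 w 0.0378 q6 0.89 f [-0.3  0.7  0.1] tilt 0.85
 spin 0.3 shift cm [0.01 8.   0.57]
 spin -179.7 shift cm [-0.11  8.01 -0.35]
```

>>> servo_tool(
  increments=[
    [0, 1, 0.4, 0],
    [0, 2.5, 0, 0],
    [0, 2, 0, 0],
    [0, 1, 0, 0],
    [0, 0, 0, 0],
  ],
)

```text
time: 3.82
tool_pos: [0.4769, 0.1268, 0.0197]
tcp_rot: [-0.412, 0.415, 0.583, -0.564]
ft_force: [-1.3, -0.4, 0.2]
width: 0.0376
```

```bash
python3 - <<'E'
from h import *
go([.472,.115,.004],107.6)
E
```

```text
t 3.83 pos [0.4769 0.1268 0.0197] jawyaw 108.4 w 0.0376 q6 0.81 f [-1.3 -0.4  0.2] tilt 1.59
 spin 0.8 shift cm [-1.    1.54  0.86]
 spin -179.2 shift cm [ 0.96  1.6  -0.78]
```

>>> servo_tool(
  increments=[
    [0, 0, 0, 0],
    [0, 0, 0, 0],
  ],
)

```text
time: 4.08
tool_pos: [0.4777, 0.1278, 0.021]
tcp_rot: [-0.412, 0.415, 0.584, -0.563]
ft_force: [0.6, -0.7, -0.4]
width: 0.0374
```

```bash
python3 - <<'E'
from h import *
go([.472,.115,.004],107.6); o,R=tool(); print(R.round(4), o['qvel'].round(3),o['q'].round(2))
E
```

```text
t 4.08 pos [0.4777 0.1278 0.021 ] jawyaw 108.5 w 0.0374 q6 0.81 f [ 0.6 -0.7 -0.4] tilt 1.73
 spin 0.9 shift cm [-1.07  1.66  0.97]
 spin -179.1 shift cm [ 1.02  1.74 -0.88]
[[-0.3166  0.0208 -0.9483]
 [ 0.9484  0.0219 -0.3162]
 [ 0.0141 -0.9995 -0.0267]] [ 0.003 -0.008 -0.004 -0.002 -0.     0.003  0.001] [-0.27  0.92 -0.12  2.11  0.74  0.12  0.81]
```

>>> servo_tool(
  increments=[
    [0, -0.8, 0, 0],
    [-0.5, 0, 0.45, 0.4],
    [-0.5, 0, 0.45, 0.4],
    [0, 0, 0, 0],
  ],
)

```text
time: 4.58
tool_pos: [0.4721, 0.1134, 0.0302]
tcp_rot: [-0.416, 0.42, 0.581, -0.559]
ft_force: [-0.2, -0.5, 0.2]
width: 0.0375
```

```bash
python3 - <<'E'
from h import *
go([.472,.115,.004],107.6); o,R=tool(); print(R[:,1].round(4), o['q'].round(2))
E
```

```text
t 4.58 pos [0.4721 0.1134 0.0302] jawyaw 107.5 w 0.0375 q6 0.81 f [-0.2 -0.5  0.2] tilt 1.77
 spin -0.1 shift cm [0.12 2.63 0.03]
 spin 179.9 shift cm [-0.19  2.62  0.11]
[ 0.0221  0.0216 -0.9995] [-0.25  0.89 -0.12  2.14  0.75  0.11  0.81]
```

>>> servo_tool(
  increments=[
    [0.1, 0.7, 0, 0],
    [0, 0.7, 0, 0],
    [0, 0.7, 0, 0],
    [0, 0.4, 0, 0],
    [0, 0, 0, 0],
  ],
)

```text
time: 5.2
tool_pos: [0.4723, 0.1159, 0.0025]
tcp_rot: [-0.417, 0.419, 0.581, -0.56]
ft_force: [0.2, 0.5, -0.7]
width: 0.0375
```

```bash
python3 - <<'E'
from h import *
go([.472,.115,.004],107.6); o,R=tool(); print(R[:,1].round(4), o['q'].round(2))
E
```

```text
t 5.2 pos [0.4723 0.1159 0.0025] jawyaw 107.6 w 0.0375 q6 0.65 f [ 0.2  0.5 -0.7] tilt 1.68
 spin -0.0 shift cm [-0.07 -0.15  0.06]
 spin 180.0 shift cm [ 0.08 -0.14 -0.06]
[ 0.0198  0.0216 -0.9996] [-0.29  0.95 -0.06  2.14  0.9   0.04  0.65]
```

>>> servo_tool(
  increments=[
    [0, -0.15, 0, 0],
    [0, 0, 0, 0],
    [0, 0, 0, 0],
    [0, 0, 0, 0],
  ],
  claw=1,
  newtons=15,
)

```text
time: 5.7
tool_pos: [0.4723, 0.116, 0.0042]
tcp_rot: [-0.417, 0.419, 0.581, -0.56]
ft_force: [-0.2, 0.0, -0.5]
width: 0.0158
```

>>> servo_tool(
  increments=[
    [0, -1.5, 0, 0],
    [0, -2, 0, 0],
    [0, -2, 0, 0],
    [0, 0, 0, 0],
  ],
)

```text
time: 6.2
tool_pos: [0.4709, 0.1146, 0.0604]
tcp_rot: [-0.417, 0.419, 0.581, -0.56]
ft_force: [0.0, 0.2, -0.5]
width: 0.0154
```

```bash
python3 - <<'E'
from h import *
go([.6017,.1163,.06],94.8); o,R=tool(); print(R[:,1].round(4), o['q'].round(3))
E
```

```text
t 6.2 pos [0.4709 0.1146 0.0604] jawyaw 107.6 w 0.0154 q6 0.71 f [ 0.   0.2 -0.5] tilt 1.64
 spin 12.8 shift cm [ -0.93   0.35 -13.04]
 spin -167.2 shift cm [ 0.92 -0.27 13.05]
[ 0.0193  0.0212 -0.9996] [-0.161  0.838 -0.265  2.132  0.849  0.244  0.708]
```

>>> servo_tool(
  increments=[
    [0, 0, 0, 6.4],
    [0, 0, 0, 6.4],
    [-0.2, 0, -2.5, 0],
    [-0.2, 0, -4, 0],
    [-0.2, 0, -4, 0],
    [-0.1, 0, -2, 0],
    [0, 0, 0, 0],
  ],
)

```text
time: 7.08
tool_pos: [0.5961, 0.1162, 0.0557]
tcp_rot: [-0.481, 0.479, 0.526, -0.512]
ft_force: [0.2, -0.5, -0.4]
width: 0.0151
```

```bash
python3 - <<'E'
from h import *
go([.6017,.1163,.008],94.8); o,R=tool(); print(R[:,1].round(4), o['q'].round(3))
p,d,m=grab('top'); W=cloud(d,m)
save('c2.png',p[130:300,170:320],4)
E
```

```text
t 7.08 pos [0.5961 0.1162 0.0557] jawyaw 94.4 w 0.0151 q6 0.8 f [ 0.2 -0.5 -0.4] tilt 1.2
 spin -0.4 shift cm [-0.11  4.77 -0.5 ]
 spin 179.6 shift cm [-0.04  4.76  0.62]
[ 0.0117  0.0173 -0.9998] [-0.017  0.947 -0.438  1.749  0.654  0.576  0.799]
```

View pics/c2.png

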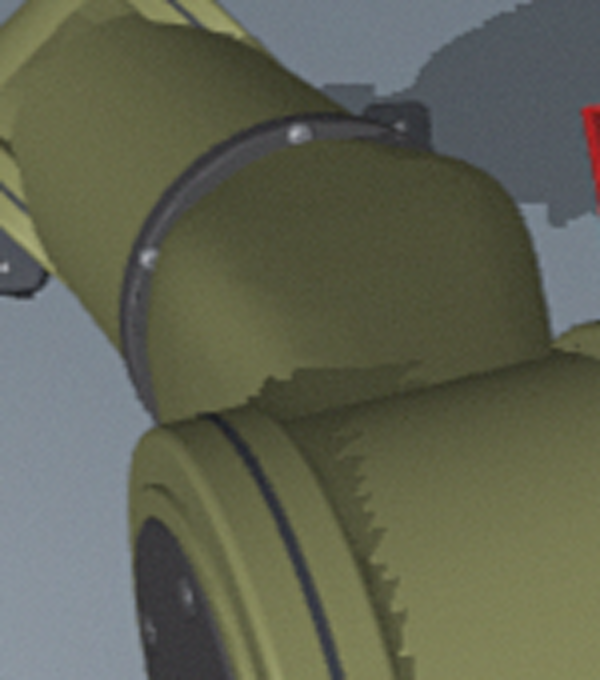

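>>> servo_tool(
  increments=[
    [-0.1, 0.5, -0.5, -0.4],
    [0, 1.2, 0, 0],
    [0, 1.2, 0, 0],
    [0, 0, 0, 0],
  ],
)

```text
time: 7.62
tool_pos: [0.5962, 0.116, 0.0231]
tcp_rot: [-0.479, 0.475, 0.527, -0.517]
ft_force: [-0.0, 0.4, 0.0]
width: 0.0156
```

```bash
python3 - <<'E'
from h import *
go([.6017,.1163,.008],94.8)
p,d,m=grab('scene'); W=cloud(d,m)
save('c3.png',p[130:260,250:400],5)
E
```

```text
t 7.62 pos [0.5962 0.116  0.0231] jawyaw 95.1 w 0.0156 q6 0.79 f [-0.   0.4  0. ] tilt 0.86
 spin 0.3 shift cm [-0.03  1.51 -0.55]
 spin -179.7 shift cm [-0.01  1.51  0.56]
```

View pics/c3.png

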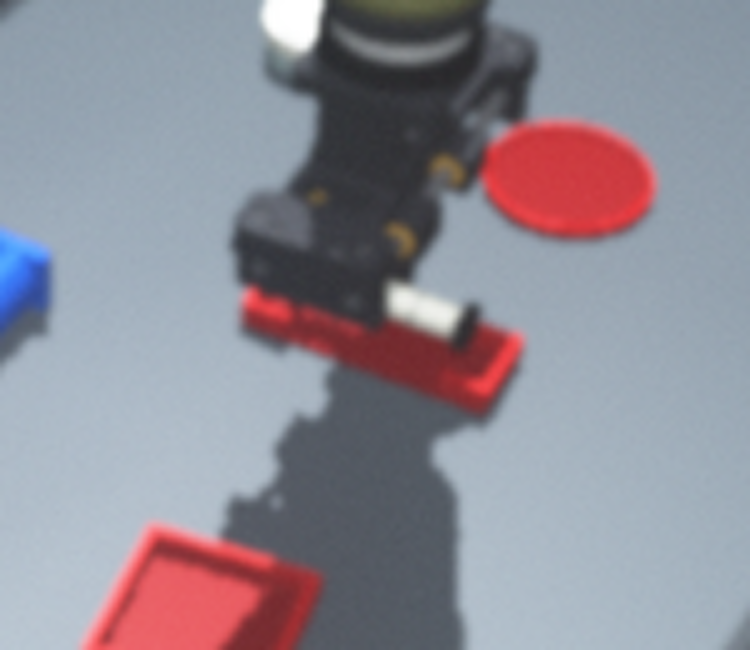

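>>> servo_tool(
  increments=[
    [0, 0, -0.6, 0],
    [0, 0.6, 0, 0],
    [0, 0.6, 0, 0],
    [0, 0, 0, 0],
  ],
)

```text
time: 8.18
tool_pos: [0.6036, 0.1171, 0.0115]
tcp_rot: [-0.479, 0.476, 0.527, -0.516]
ft_force: [0.3, 0.5, -0.6]
width: 0.0153
```

```bash
python3 - <<'E'
from h import *
go([.6017,.1163,.009],94.8)
E
```

```text
t 8.18 pos [0.6036 0.1171 0.0115] jawyaw 95.1 w 0.0153 q6 0.79 f [ 0.3  0.5 -0.6] tilt 0.95
 spin 0.3 shift cm [-0.07  0.25  0.2 ]
 spin -179.7 shift cm [ 0.06  0.26 -0.2 ]
```

>>> servo_tool(
  increments=[
    [0, 0.3, 0.1, 0],
    [0, 0, 0, 0],
  ],
)

```text
time: 8.43
tool_pos: [0.6026, 0.1171, 0.0085]
tcp_rot: [-0.479, 0.476, 0.527, -0.516]
ft_force: [-1.2, -0.0, 0.2]
width: 0.0153
```

>>> servo_tool(
  increments=[
    [0, 0, 0, 0],
    [0, 0, 0, 0],
    [0, 0, 0, 0],
    [0, -1.5, 0, 0],
    [0, -3, 0, 0],
    [0, -3, 0, 0],
    [0, 0, 0, 0],
  ],
  claw=0.15,
)

```text
time: 9.3
tool_pos: [0.6026, 0.1163, 0.0886]
tcp_rot: [-0.479, 0.476, 0.528, -0.515]
ft_force: [1.0, -0.1, -0.2]
width: 0.0372
```

```bash
python3 - <<'E'
from h import *
go([.4505,-.105,.085],108.2); o,R=tool(); print(R[:,1].round(4), o['q'].round(3))
E
```

```text
t 9.3 pos [0.6026 0.1163 0.0886] jawyaw 95.1 w 0.0372 q6 0.85 f [ 1.  -0.1 -0.2] tilt 1.04
 spin -13.1 shift cm [-16.28  -0.1   21.36]
 spin 166.9 shift cm [ 16.27   0.83 -21.35]
[ 0.009   0.0158 -0.9998] [ 0.008  0.909 -0.484  1.716  0.619  0.659  0.848]
```

>>> servo_tool(
  increments=[
    [0, 0, 0, -6.5],
    [0, 0, 0, -6.6],
    [-2, 0, 2.6, 0],
    [-3, 0, 3.9, 0],
    [-3, 0, 3.9, 0],
    [-3, 0, 3.9, 0],
    [-3, 0, 3.9, 0],
    [-1.5, 0, 2, 0],
    [0, 0, 0, 0],
  ],
  claw=-0.36,
)

```text
time: 10.42
tool_pos: [0.454, -0.1009, 0.0817]
tcp_rot: [-0.415, 0.41, 0.58, -0.568]
ft_force: [0.5, 1.0, 0.1]
width: 0.0597
```

```bash
python3 - <<'E'
from h import *
go([.4505,-.105,.05],108.2); o,R=tool(); print(R[:,1].round(4), o['q'].round(3))
E
```

```text
t 10.43 pos [ 0.454  -0.1009  0.0817] jawyaw 108.6 w 0.0597 q6 1.11 f [0.5 1.  0.1] tilt 1.01
 spin 0.4 shift cm [-0.32  3.16  0.5 ]
 spin -179.6 shift cm [ 0.23  3.17 -0.43]
[ 0.0047  0.017  -0.9998] [ 0.386  0.805 -0.412  2.156  0.912  0.352  1.108]
```

>>> servo_tool(
  increments=[
    [-0.35, 0.8, 0.5, 0.4],
    [0, 1.3, 0, 0],
    [0, 1, 0, 0],
    [0, 0, 0, 0],
  ],
)

```text
time: 10.92
tool_pos: [0.4542, -0.1003, 0.0484]
tcp_rot: [-0.415, 0.411, 0.582, -0.566]
ft_force: [0.5, 1.0, -0.5]
width: 0.0599
```

```bash
python3 - <<'E'
from h import *
go([.4505,-.105,.006],108.2); o,R=tool(); print(R[:,1].round(4), o['q'].round(3))
E
```

```text
t 10.93 pos [ 0.4542 -0.1003  0.0484] jawyaw 108.6 w 0.0599 q6 1.02 f [ 0.5  1.  -0.5] tilt 1.33
 spin 0.4 shift cm [-0.41  4.22  0.57]
 spin -179.6 shift cm [ 0.26  4.25 -0.44]
[ 0.0086  0.0216 -0.9997] [ 0.312  0.861 -0.289  2.171  1.012  0.231  1.016]
```

>>> servo_tool(
  increments=[
    [-0.5, 0.5, 0.7, 0],
    [0, 1, 0, 0],
    [0, 1, 0, 0],
    [-0.2, 0.9, 0.2, 0],
    [0, 0.6, 0, 0],
    [0, 0, 0, 0],
  ],
)

```text
time: 11.68
tool_pos: [0.4488, -0.1093, 0.0073]
tcp_rot: [-0.415, 0.41, 0.583, -0.566]
ft_force: [-0.1, 0.9, -0.7]
width: 0.0597
```

```bash
python3 - <<'E'
from h import *
go([.4505,-.105,.006],108.2); o,R=tool(); print(R[:,1].round(4), o['q'].round(3))
E
```

```text
t 11.68 pos [ 0.4488 -0.1093  0.0073] jawyaw 108.7 w 0.0597 q6 0.7 f [-0.1  0.9 -0.7] tilt 1.38
 spin 0.5 shift cm [ 0.36  0.14 -0.3 ]
 spin -179.5 shift cm [-0.36  0.12  0.3 ]
[ 0.0085  0.0226 -0.9997] [ 0.206  0.94  -0.081  2.189  1.356  0.043  0.699]
```

>>> servo_tool(
  increments=[
    [0.35, -0.05, -0.1, 0],
    [0, 0, 0, 0],
    [0, 0, 0, 0],
    [0, 0, 0, 0],
  ],
  claw=1,
  newtons=20,
)

```text
time: 12.18
tool_pos: [0.4486, -0.1064, 0.0085]
tcp_rot: [-0.415, 0.411, 0.583, -0.566]
ft_force: [-0.3, 0.6, -0.8]
width: 0.0314
```

>>> servo_tool(
  increments=[
    [0, -1, 0, 0],
    [0, -2, 0, 0],
    [0, -2.5, 0, 0],
    [0, -1, 0, 0],
    [0, 0, 0, 0],
  ],
)

```text
time: 12.8
tool_pos: [0.4466, -0.1086, 0.075]
tcp_rot: [-0.416, 0.41, 0.582, -0.566]
ft_force: [0.6, 0.3, -1.5]
width: 0.0318
```

```bash
python3 - <<'E'
from h import *
p,d,m=grab('scene'); save('c4.png',p[130:330,130:380],3)
go([.627,-.2695,.07],89.1); o,R=tool(); print(R[:,1].round(4), o['q'].round(3))
E
```

```text
t 12.85 pos [ 0.4464 -0.1087  0.0746] jawyaw 108.6 w 0.0317 q6 1.01 f [-1.  -0.2 -0.5] tilt 1.31
 spin 19.5 shift cm [-15.81   0.38 -18.3 ]
 spin -160.5 shift cm [15.79  0.55 18.32]
[ 0.0052  0.0223 -0.9997] [ 0.438  0.826 -0.462  2.172  1.025  0.366  1.014]
```

View pics/c4.png

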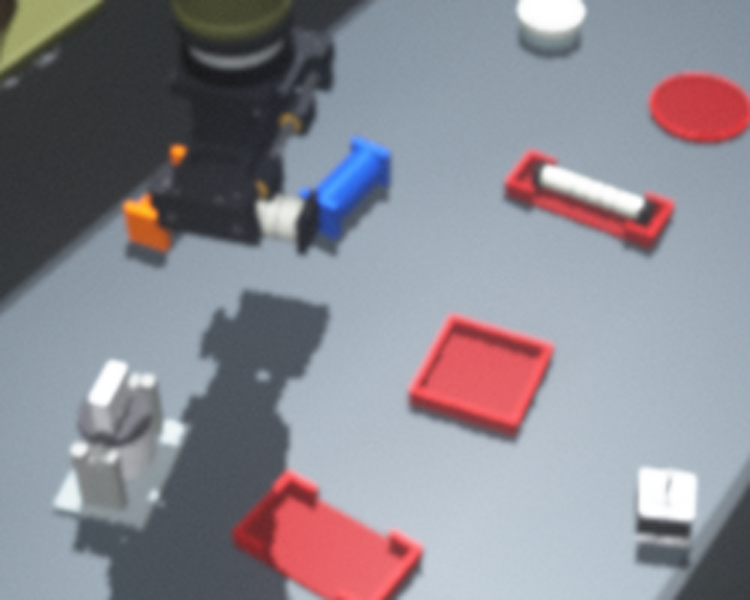

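>>> servo_tool(
  increments=[
    [0, 0, 0, 9.7],
    [0, 0, 0, 9.8],
    [-1, 0, -3, 0],
    [-2.5, 0, -4, 0],
    [-3.5, 0, -4, 0],
    [-3.5, 0, -4, 0],
    [-3.5, 0, -2.5, 0],
    [-1.8, 0, -1, 0],
    [0, 0, 0, 0],
  ],
)

```text
time: 13.98
tool_pos: [0.627, -0.2744, 0.0609]
tcp_rot: [0.514, -0.497, -0.497, 0.492]
ft_force: [-0.2, -0.5, -1.7]
width: 0.0313
```

```bash
python3 - <<'E'
from h import *
go([.627,-.2695,.03],89.1); o,R=tool(); print(R[:,1].round(4), o['q'].round(3))
E
```

```text
t 13.97 pos [ 0.627  -0.2744  0.0609] jawyaw 88.7 w 0.0313 q6 1.36 f [-0.2 -0.5 -1.7] tilt 1.4
 spin -0.4 shift cm [ 0.42  3.1  -0.02]
 spin 179.6 shift cm [-0.55  3.08 -0.05]
[-0.0107  0.022  -0.9997] [ 0.656  1.062 -0.632  1.448  0.705  0.883  1.357]
```

>>> servo_tool(
  increments=[
    [0.4, 0.5, 0, 0],
    [0, 1, 0, 0],
    [0, 1, 0, 0],
    [0, 0.8, 0, 0],
    [0, 0, 0, 0],
  ],
)

```text
time: 14.6
tool_pos: [0.624, -0.2639, 0.0239]
tcp_rot: [0.514, -0.493, -0.498, 0.494]
ft_force: [0.4, 1.1, -1.3]
width: 0.0314
```

```bash
python3 - <<'E'
from h import *
go([.627,-.2695,.0125],89.1); o,R=tool(); print(R[:,1].round(4))
E
```

```text
t 14.6 pos [ 0.624  -0.2639  0.0239] jawyaw 89.1 w 0.0314 q6 1.32 f [ 0.4  1.1 -1.3] tilt 1.69
 spin 0.0 shift cm [-0.59  1.13 -0.33]
 spin -180.0 shift cm [0.53 1.16 0.29]
[-0.0166  0.0245 -0.9996]
```

>>> servo_tool(
  increments=[
    [-0.6, 0, -0.3, 0],
    [0, 0.4, 0, 0],
    [0, 0.5, 0, 0],
    [0, 0, 0, 0],
  ],
)

```text
time: 15.1
tool_pos: [0.6276, -0.2708, 0.0148]
tcp_rot: [0.514, -0.494, -0.498, 0.494]
ft_force: [0.5, -0.8, -0.7]
width: 0.0314
```

```bash
python3 - <<'E'
from h import *
go([.627,-.2695,.0125],89.1); o,R=tool(); print(R[:,1].round(4))
E
```

```text
t 15.1 pos [ 0.6276 -0.2708  0.0148] jawyaw 89.1 w 0.0314 q6 1.33 f [ 0.5 -0.8 -0.7] tilt 1.61
 spin -0.0 shift cm [0.13 0.24 0.06]
 spin 180.0 shift cm [-0.14  0.23 -0.06]
[-0.0149  0.0239 -0.9996]
```

>>> servo_tool(
  increments=[
    [0, 0.2, 0, 0],
    [0, 0, 0, 0],
  ],
)

```text
time: 15.35
tool_pos: [0.6278, -0.2707, 0.0133]
tcp_rot: [0.513, -0.494, -0.498, 0.494]
ft_force: [-1.0, 0.0, 0.8]
width: 0.0313
```

>>> servo_tool(
  increments=[
    [0, 0, 0, 0],
    [0, 0, 0, 0],
    [0, 0, 0, 0],
    [0, -1.5, 0, 0],
    [0, -3, 0, 0],
    [0, -3, 0, 0],
    [0, -2, 0, 0],
    [0, 0, 0, 0],
  ],
  claw=-0.3,
)

```text
time: 16.35
tool_pos: [0.6303, -0.2728, 0.1148]
tcp_rot: [0.513, -0.495, -0.499, 0.493]
ft_force: [0.3, -0.5, -0.5]
width: 0.0572
```

```bash
python3 - <<'E'
from h import *
go([.4558,.2988,.12],90);go([.4558,.2988,.12],60);go([.4558,.2988,.12],120); o,R=tool(); print(R[:,1].round(4), o['q'].round(2))
E
```

```text
t 16.35 pos [ 0.6303 -0.2728  0.1148] jawyaw 89.1 w 0.0572 q6 1.4 f [ 0.3 -0.5 -0.5] tilt 1.5
 spin -0.9 shift cm [57.16  1.02 17.44]
 spin 179.1 shift cm [-57.13  -2.06 -17.43]
t 16.35 pos [ 0.6303 -0.2728  0.1148] jawyaw 89.1 w 0.0572 q6 1.4 f [ 0.3 -0.5 -0.5] tilt 1.5
 spin 29.1 shift cm [40.78  0.94 43.69]
 spin -150.9 shift cm [-40.75  -1.99 -43.68]
t 16.35 pos [ 0.6303 -0.2728  0.1148] jawyaw 89.1 w 0.0572 q6 1.4 f [ 0.3 -0.5 -0.5] tilt 1.5
 spin -30.9 shift cm [ 58.23   0.68 -13.47]
 spin 149.1 shift cm [-58.2   -1.72  13.48]
[-0.0114  0.0236 -0.9997] [ 0.67  1.   -0.67  1.42  0.66  0.97  1.4 ]
```

>>> servo_tool(
  increments=[
    [2.5, 0, 0, 0],
    [5, 0, 0.5, 0],
    [5, 0, 1, 0],
    [5, 0, 1.5, 0],
    [5, 0, 2, 0],
    [5, 0, 2, 0],
    [5, 0, 2, 0],
    [5, 0, 2, 0],
    [5, 0, 2, 0],
    [5, 0, 2, 0],
    [5, 0, 1, 0],
    [2.5, 0, 0.5, 0],
  ],
  claw=-0.9,
)

```text
time: 17.85
tool_pos: [0.4662, 0.2917, 0.1193]
tcp_rot: [0.517, -0.494, -0.493, 0.496]
ft_force: [-0.7, 0.1, 0.6]
width: 0.0836
```

>>> servo_tool(
  increments=[
    [0, 0, 0, 0],
  ],
)

```text
time: 17.98
tool_pos: [0.4649, 0.2938, 0.1188]
tcp_rot: [0.517, -0.493, -0.494, 0.497]
ft_force: [1.0, 0.2, 0.7]
width: 0.0834
```

```bash
python3 - <<'E'
from h import *
go([.4558,.2988,.06],90); o,R=tool(); print(R[:,1].round(4), o['q'].round(2))
E
```

```text
t 17.98 pos [0.4649 0.2938 0.1188] jawyaw 88.9 w 0.0834 q6 0.31 f [1.  0.2 0.7] tilt 2.0
 spin -1.1 shift cm [0.37 5.91 0.75]
 spin 178.9 shift cm [-0.62  5.84 -1.08]
[-0.0273  0.0217 -0.9994] [-0.31  0.82 -0.55  1.87  0.64  0.63  0.31]
```

>>> servo_tool(
  increments=[
    [0.4, 1, 0.7, 0],
    [0, 2, 0, 0],
    [0, 2, 0, 0],
    [0, 1, 0, 0],
    [0, 0, 0, 0],
  ],
)

```text
time: 18.6
tool_pos: [0.4558, 0.2898, 0.0539]
tcp_rot: [0.518, -0.496, -0.488, 0.498]
ft_force: [-0.2, 0.3, 0.1]
width: 0.0839
```

```bash
python3 - <<'E'
from h import *
go([.4558,.2988,.01],90); o,R=tool(); print(R[:,1].round(4), o['q'].round(2))
E
```

```text
t 18.6 pos [0.4558 0.2898 0.0539] jawyaw 88.4 w 0.0839 q6 0.21 f [-0.2  0.3  0.1] tilt 1.94
 spin -1.6 shift cm [ 0.84  4.4  -0.14]
 spin 178.4 shift cm [-0.95  4.38 -0.14]
[-0.0312  0.0131 -0.9994] [-0.37  0.91 -0.45  1.92  0.73  0.49  0.21]
```

>>> servo_tool(
  increments=[
    [0.9, 0, -0.1, 0],
    [0, 1, 0, 0],
    [0, 1, 0, 0],
    [0, 0.6, 0, 0],
    [0, 0, 0, 0],
  ],
)

```text
time: 19.23
tool_pos: [0.4571, 0.2999, 0.0272]
tcp_rot: [0.518, -0.496, -0.489, 0.497]
ft_force: [-0.1, -0.1, 0.7]
width: 0.0838
```

```bash
python3 - <<'E'
from h import *
go([.4558,.2988,.01],90); o,R=tool(); print(R[:,1].round(4), o['q'].round(2))
E
```

```text
t 19.23 pos [0.4571 0.2999 0.0272] jawyaw 88.3 w 0.0838 q6 0.18 f [-0.1 -0.1  0.7] tilt 1.89
 spin -1.7 shift cm [-0.14  1.72  0.08]
 spin 178.3 shift cm [ 0.09  1.72 -0.18]
[-0.0297  0.0144 -0.9995] [-0.41  0.96 -0.41  1.91  0.76  0.44  0.18]
```

>>> servo_tool(
  increments=[
    [0, 0.8, 0, 0],
    [0, 0.8, 0, 0],
    [0, 0, 0, 0],
  ],
)

```text
time: 19.6
tool_pos: [0.4566, 0.3002, 0.0102]
tcp_rot: [0.518, -0.496, -0.489, 0.497]
ft_force: [0.1, 0.6, 0.3]
width: 0.0837
```

```bash
python3 - <<'E'
from h import *
go([.4558,.2988,.01],90); o,R=tool(); print(R[:,1].round(4), o['q'].round(2))
E
```

```text
t 19.6 pos [0.4566 0.3002 0.0102] jawyaw 88.3 w 0.0837 q6 0.16 f [0.1 0.6 0.3] tilt 1.89
 spin -1.7 shift cm [-0.14  0.02  0.08]
 spin 178.3 shift cm [ 0.13  0.02 -0.08]
[-0.0296  0.0144 -0.9995] [-0.43  0.98 -0.38  1.91  0.78  0.41  0.16]
```

>>> servo_tool(
  increments=[
    [-0.1, 0, 0, 0],
    [0, 0, 0, 0],
    [0, 0, 0, 0],
    [0, 0, 0, 0],
  ],
  claw=1,
  newtons=20,
)

```text
time: 20.1
tool_pos: [0.4568, 0.2991, 0.0105]
tcp_rot: [0.518, -0.496, -0.489, 0.496]
ft_force: [0.5, 0.8, -1.2]
width: 0.057
```

>>> servo_tool(
  increments=[
    [0, -0.7, 0, 0],
    [0, -1.5, 0, 0],
    [0, -1.5, 0, 0],
    [0, -0.8, 0, 0],
    [0, 0, 0, 0],
  ],
)

```text
time: 20.72
tool_pos: [0.4588, 0.2987, 0.0598]
tcp_rot: [0.518, -0.496, -0.489, 0.496]
ft_force: [0.7, 0.4, -1.0]
width: 0.0576
```

```bash
python3 - <<'E'
from h import *
go([.6208,.276,.05],90); o,R=tool(); print(R[:,1].round(4), o['q'].round(2))
E
```

```text
t 20.73 pos [0.4588 0.2987 0.0598] jawyaw 88.3 w 0.0576 q6 0.21 f [ 0.7  0.4 -1. ] tilt 1.82
 spin -1.7 shift cm [ -2.28   0.5  -16.22]
 spin 178.3 shift cm [ 2.25  1.47 16.16]
[-0.0274  0.016  -0.9995] [-0.38  0.91 -0.46  1.9   0.72  0.51  0.21]
```

>>> servo_tool(
  increments=[
    [-0.2, 0, -2, 0],
    [-0.4, 0, -3.5, 0],
    [-0.4, 0, -3.5, 0],
    [-0.4, 0, -3.5, 0],
    [-0.4, 0, -2.5, 0],
    [0, 0, -1, 0],
    [0, 0, 0, 0],
  ],
)

```text
time: 21.6
tool_pos: [0.6195, 0.275, 0.0524]
tcp_rot: [0.518, -0.495, -0.488, 0.498]
ft_force: [-1.0, -0.2, -0.1]
width: 0.0574
```

```bash
python3 - <<'E'
from h import *
go([.6208,.276,.015],88.3); o,R=tool(); print(R[:,1].round(4), o['q'].round(2))
E
```

```text
t 21.6 pos [0.6195 0.275  0.0524] jawyaw 88.5 w 0.0574 q6 0.57 f [-1.  -0.2 -0.1] tilt 2.05
 spin 0.2 shift cm [ 0.06  3.73 -0.25]
 spin -179.8 shift cm [-0.15  3.74 -0.  ]
[-0.0332  0.0134 -0.9994] [-0.2   1.05 -0.57  1.47  0.64  0.83  0.57]
```

>>> servo_tool(
  increments=[
    [0, 0.8, -0.1, 0],
    [0, 1, 0, 0],
    [0, 0.8, 0, 0],
    [0, 0, 0, 0],
  ],
)

```text
time: 22.1
tool_pos: [0.6155, 0.2768, 0.0239]
tcp_rot: [0.518, -0.493, -0.488, 0.501]
ft_force: [-0.1, 0.1, -0.6]
width: 0.0572
```

```bash
python3 - <<'E'
from h import *
go([.6208,.276,.0145],88.3)
E
```

```text
t 22.1 pos [0.6155 0.2768 0.0239] jawyaw 88.7 w 0.0572 q6 0.55 f [-0.1  0.1 -0.6] tilt 2.26
 spin 0.4 shift cm [-0.07  0.92 -0.57]
 spin -179.6 shift cm [0.05 0.96 0.5 ]
```

>>> servo_tool(
  increments=[
    [0, 0.1, -0.6, 0],
    [0, 0.4, 0, 0],
    [0, 0.2, 0, 0],
    [0, 0, 0, 0],
  ],
)

```text
time: 22.6
tool_pos: [0.6221, 0.277, 0.0167]
tcp_rot: [0.518, -0.493, -0.488, 0.5]
ft_force: [-0.1, 0.8, -0.8]
width: 0.0573
```

```bash
python3 - <<'E'
from h import *
go([.6208,.276,.0145],88.3)
E
```

```text
t 22.6 pos [0.6221 0.277  0.0167] jawyaw 88.7 w 0.0573 q6 0.56 f [-0.1  0.8 -0.8] tilt 2.22
 spin 0.4 shift cm [-0.11  0.22  0.12]
 spin -179.6 shift cm [ 0.1   0.21 -0.13]
```

>>> servo_tool(
  increments=[
    [0, 0.25, 0, 0],
    [0, 0, 0, 0],
    [0, 0, 0, 0],
  ],
)

```text
time: 22.98
tool_pos: [0.6222, 0.2772, 0.0146]
tcp_rot: [0.518, -0.493, -0.489, 0.5]
ft_force: [0.7, -0.2, -0.6]
width: 0.0572
```

```bash
python3 - <<'E'
from h import *
go([.6208,.276,.0145],88.3)
E
```

```text
t 22.98 pos [0.6222 0.2772 0.0146] jawyaw 88.7 w 0.0572 q6 0.56 f [ 0.7 -0.2 -0.6] tilt 2.19
 spin 0.4 shift cm [-0.12  0.01  0.14]
 spin -179.6 shift cm [ 0.12  0.   -0.14]
```

>>> servo_tool(
  increments=[
    [0, 0.12, 0, 0],
    [0, 0, 0, 0],
  ],
)

```text
time: 23.22
tool_pos: [0.6223, 0.2772, 0.0146]
tcp_rot: [0.517, -0.493, -0.489, 0.5]
ft_force: [0.9, 0.5, -0.6]
width: 0.0575
```

>>> servo_tool(
  increments=[
    [0, 0, 0, 0],
    [0, 0, 0, 0],
    [0, 0, 0, 0],
    [0, -1, 0, 0],
    [0, -2.5, 0, 0],
    [0, -3, 0, 0],
    [0, -3, 0, 0],
    [0, 0, 0, 0],
  ],
  claw=-0.9,
)

```text
time: 24.22
tool_pos: [0.626, 0.2766, 0.114]
tcp_rot: [0.517, -0.493, -0.489, 0.5]
ft_force: [-0.2, 0.5, 0.2]
width: 0.0836
```

```bash
python3 - <<'E'
from h import *
o,R=tool(); print(R[:,1].round(4), o['q'].round(2))
for y in (18.3,):go([.4706,-.2916,.14],y)
E
```

```text
[-0.0347  0.0143 -0.9993] [-0.18  0.99 -0.61  1.42  0.59  0.94  0.62]
t 24.23 pos [0.626  0.2766 0.114 ] jawyaw 88.7 w 0.0836 q6 0.62 f [-0.2  0.5  0.2] tilt 2.15
 spin 70.4 shift cm [-32.55  -4.76 -48.93]
 spin -109.6 shift cm [32.63 -0.44 49.11]
```

>>> servo_tool(
  increments=[
    [0, -0.5, 0, 10],
    [0, -0.7, 0, 10],
    [0, -0.7, 0, 10],
    [0, -0.7, 0, 10],
    [0, -0.7, 0, 10],
    [0, -0.5, 0, 10],
    [0, 0, 0, 10.4],
    [0, 0, 0, 0],
  ],
  claw=0,
)

```text
time: 25.22
tool_pos: [0.6228, 0.2729, 0.1453]
tcp_rot: [0.705, -0.695, -0.084, 0.115]
ft_force: [-0.6, -1.6, -0.4]
width: 0.0443
```

```bash
python3 - <<'E'
from h import *
o,R=tool(); print(R[:,1].round(4), o['q'].round(2))
for y in (18.3,):go([.4706,-.2916,.15],y)
p,d,m=grab('top'); W=cloud(d,m)
g=(abs(W[...,0]-.471)<.06)&(abs(W[...,1]+.292)<.06)
for a,b in ((.082,.12),(.05,.067)): P=W[g&(W[...,2]>a)&(W[...,2]<b)];print(axis(P),np.median(P,0))
E
```

```text
[-0.0458  0.0071 -0.9989] [-0.32  0.9  -0.3   1.41  0.26  0.91 -0.4 ]
t 25.23 pos [0.6228 0.2729 0.1453] jawyaw 16.2 w 0.0443 q6 -0.4 f [-0.6 -1.6 -0.4] tilt 2.66
 spin -2.1 shift cm [-32.17  -0.07 -48.83]
 spin 177.9 shift cm [32.13 -0.86 48.84]
(array([ 470.4, -291.1]), array([34. , 12.3]), -71.1) [ 0.4705891  -0.29081346  0.08962155]
(array([ 470.6, -291.5]), array([76.9, 46.6]), -63.0) [ 0.47146976 -0.28790381  0.05887824]
```

>>> servo_tool(
  increments=[
    [-1.5, 0, -2.2, -2.2],
    [-2.8, 0, -4.3, 0],
    [-2.8, 0, -4.3, 0],
    [-2.8, 0, -4.3, 0],
    [-2.8, 0, -4.3, 0],
    [-2.8, 0, -4.3, 0],
    [-2.8, 0, -4.3, 0],
    [-2.8, 0, -4.3, 0],
    [-2.8, 0, -4.3, 0],
    [-2.8, 0, -4.3, 0],
    [-2.8, 0, -4.3, 0],
    [-2, 0, -3, 0],
  ],
)

```text
time: 26.78
tool_pos: [0.4841, -0.3003, 0.1406]
tcp_rot: [0.702, -0.687, -0.115, 0.148]
ft_force: [1.1, -0.1, -0.3]
width: 0.0438
```

>>> servo_tool(
  increments=[
    [0, 0, 0, 0],
    [0, 0, 0, 0],
  ],
)

```text
time: 27.02
tool_pos: [0.4824, -0.3031, 0.1397]
tcp_rot: [0.702, -0.687, -0.115, 0.148]
ft_force: [-0.5, 1.1, -0.1]
width: 0.0435
```

```bash
python3 - <<'E'
from h import *
o,R=tool(); print(R.round(4), o['q'].round(2))
go([.4705,-.2914,.12],18.6)
E
```

```text
[[ 0.9301 -0.05   -0.364 ]
 [ 0.365   0.0129  0.9309]
 [-0.0418 -0.9987  0.0302]] [ 0.7   0.79 -0.39  1.77  0.44  0.72  0.44]
t 27.02 pos [ 0.4824 -0.3031  0.1397] jawyaw 21.4 w 0.0435 q6 0.44 f [-0.5  1.1 -0.1] tilt 2.96
 spin 2.8 shift cm [-0.67  2.04  1.43]
 spin -177.2 shift cm [ 0.83  1.89 -1.55]
```

>>> servo_tool(
  increments=[
    [-0.6, 0, 1.4, 2.8],
    [0, 1, 0, 0],
    [0, 1, 0, 0],
    [0, 0, 0, 0],
  ],
)

```text
time: 27.52
tool_pos: [0.473, -0.2873, 0.1186]
tcp_rot: [0.705, -0.689, -0.102, 0.134]
ft_force: [-0.7, -0.3, 1.1]
width: 0.044
```

```bash
python3 - <<'E'
from h import *
o,R=tool(); print(R[:,1].round(4), o['q'].round(2))
go([.4705,-.2914,.066],18.6)
E
```

```text
[-0.0488  0.0151 -0.9987] [ 0.67  0.8  -0.36  1.83  0.45  0.64  0.37]
t 27.52 pos [ 0.473  -0.2873  0.1186] jawyaw 19.3 w 0.044 q6 0.37 f [-0.7 -0.3  1.1] tilt 2.93
 spin 0.7 shift cm [-0.15  5.26 -0.47]
 spin -179.3 shift cm [0.58 5.25 0.15]
```

>>> servo_tool(
  increments=[
    [0, 0.8, -0.3, 0.7],
    [0, 1.2, 0, 0],
    [0, 1, 0, 0],
    [0, 0.8, 0, 0],
    [0, 0, 0, 0],
  ],
)

```text
time: 28.15
tool_pos: [0.4723, -0.29, 0.0771]
tcp_rot: [0.706, -0.69, -0.097, 0.13]
ft_force: [0.1, 0.4, 0.2]
width: 0.0438
```

```bash
python3 - <<'E'
from h import *
o,R=tool(); print(R[:,1].round(4), o['q'].round(2))
go([.4705,-.2914,.066],18.6)
p,d,m=grab('scene'); save('c5.png',p[200:330,100:250],5)
E
```

```text
[-0.0493  0.0153 -0.9987] [ 0.65  0.87 -0.32  1.85  0.48  0.56  0.33]
t 28.15 pos [ 0.4723 -0.29    0.0771] jawyaw 18.5 w 0.0438 q6 0.33 f [0.1 0.4 0.2] tilt 2.96
 spin -0.1 shift cm [-0.17  1.12 -0.11]
 spin 179.9 shift cm [0.26 1.1  0.05]
```

View pics/c5.png

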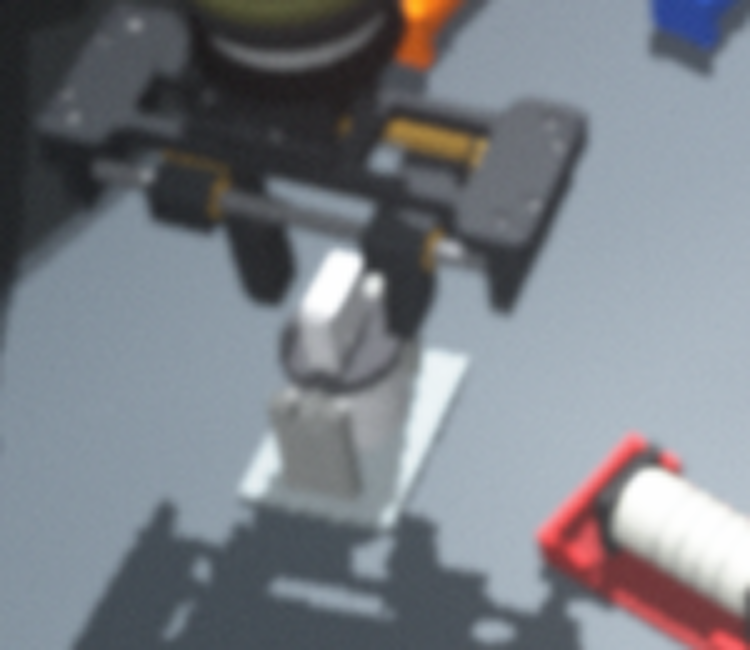

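>>> servo_tool(
  increments=[
    [-0.15, 0.5, -0.1, 0],
    [0, 0.5, 0, 0],
    [0, 0, 0, 0],
  ],
)

```text
time: 28.58
tool_pos: [0.4713, -0.2917, 0.0675]
tcp_rot: [0.705, -0.69, -0.098, 0.129]
ft_force: [0.5, -0.8, 0.3]
width: 0.0441
```

>>> servo_tool(
  increments=[
    [0, 0, 0, 0],
    [0, 0, 0, 0],
    [0, 0, 0, 0],
    [0, 0, 0, 0],
  ],
  claw=1,
  newtons=30,
)

```text
time: 29.08
tool_pos: [0.4716, -0.2918, 0.0678]
tcp_rot: [0.705, -0.69, -0.098, 0.129]
ft_force: [-0.2, -0.3, -0.3]
width: 0.0117
```

```bash
python3 - <<'E'
from h import *
o,R=tool(); print(R[:,1].round(4), o['q'].round(2))
go([.4705,-.2914,.066],18.6)
E
```

```text
[-0.0467  0.0142 -0.9988] [ 0.64  0.88 -0.31  1.85  0.49  0.53  0.33]
t 29.07 pos [ 0.4716 -0.2918  0.0678] jawyaw 18.5 w 0.0117 q6 0.33 f [-0.2 -0.3 -0.3] tilt 2.8
 spin -0.1 shift cm [-0.08  0.19  0.06]
 spin 179.9 shift cm [ 0.1   0.18 -0.07]
```

>>> servo_tool(
  increments=[
    [-0.02, -0.5, 0.02, 0],
    [-0.02, -0.5, 0.02, 0],
    [-0.02, -0.5, 0.02, 0],
    [-0.02, -0.5, 0.02, 0],
    [-0.04, -1, 0.03, 0],
    [-0.04, -1, 0.03, 0],
    [0, 0, 0, 0],
  ],
)

```text
time: 29.95
tool_pos: [0.4712, -0.2914, 0.1108]
tcp_rot: [0.705, -0.69, -0.098, 0.129]
ft_force: [-0.8, 0.4, -2.5]
width: 0.0116
```

```bash
python3 - <<'E'
from h import *
o,R=tool(); print(R.round(4), o['q'].round(2))
go([.6295,-.088,.11],18.6)
p,d,m=grab('scene'); save('c6.png',p[200:330,100:250],5)
E
```

```text
[[ 0.9475 -0.0469 -0.3164]
 [ 0.3174  0.0143  0.9482]
 [-0.04   -0.9988  0.0285]] [ 0.67  0.82 -0.35  1.84  0.45  0.62  0.36]
t 29.95 pos [ 0.4712 -0.2914  0.1108] jawyaw 18.5 w 0.0116 q6 0.36 f [-0.8  0.4 -2.5] tilt 2.81
 spin -0.1 shift cm [21.47 -0.37 14.25]
 spin 179.9 shift cm [-21.47   0.53 -14.26]
```

View pics/c6.png

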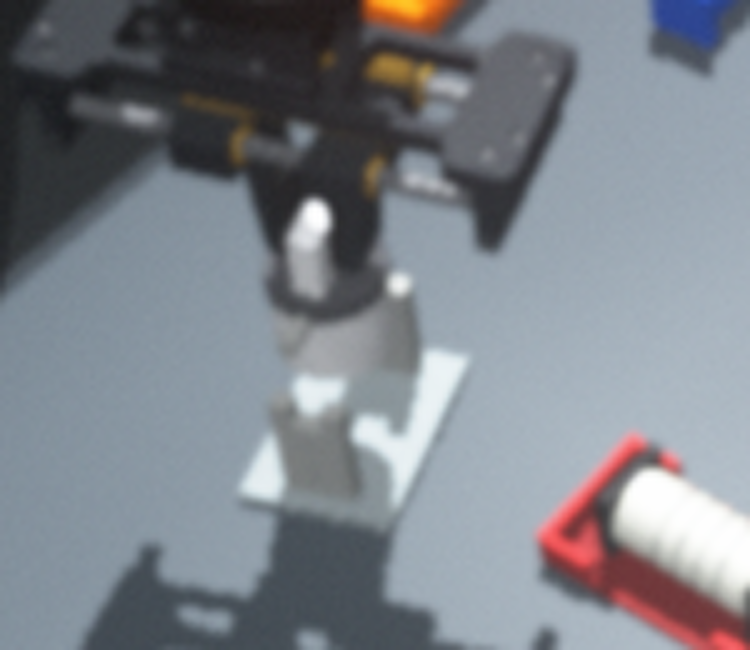

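>>> servo_tool(
  increments=[
    [-0.04, -1, 0.03, 0],
    [-0.04, -1, 0.03, 0],
    [1.2, 0, 0.8, 0],
    [2.2, 0, 1.5, 0],
    [2.6, 0, 1.8, 0],
    [2.6, 0, 1.8, 0],
    [2.6, 0, 1.8, 0],
    [2.6, 0, 1.8, 0],
    [2.6, 0, 1.8, 0],
    [2.6, 0, 1.8, 0],
    [1.5, 0, 1, 0],
    [0, 0, 0, 0],
  ],
)

```text
time: 31.5
tool_pos: [0.6276, -0.0749, 0.1261]
tcp_rot: [0.707, -0.687, -0.1, 0.131]
ft_force: [1.0, -0.2, -2.4]
width: 0.0119
```

```bash
python3 - <<'E'
from h import *
o,R=tool(); print(R.round(4), o['q'].round(2))
go([.6295,-.088,.09],18.6)
E
```

```text
[[ 0.9454 -0.048  -0.3223]
 [ 0.3236  0.0211  0.946 ]
 [-0.0386 -0.9986  0.0355]] [ 0.24  0.87 -0.36  1.58  0.35  0.8   0.08]
t 31.5 pos [ 0.6276 -0.0749  0.1261] jawyaw 18.9 w 0.0119 q6 0.08 f [ 1.  -0.2 -2.4] tilt 3.01
 spin 0.3 shift cm [-0.1   3.57 -1.43]
 spin -179.7 shift cm [0.38 3.65 1.17]
```

>>> servo_tool(
  increments=[
    [0, 0, -0.7, 0],
    [0, 0, -0.7, 0],
    [0, 0.8, 0, 0],
    [0, 1.2, 0, 0],
    [0, 1, 0, 0],
    [0, 0.5, 0, 0],
    [0, 0, 0, 0],
  ],
)

```text
time: 32.38
tool_pos: [0.627, -0.0945, 0.0868]
tcp_rot: [0.707, -0.689, -0.096, 0.131]
ft_force: [0.7, 0.9, -2.8]
width: 0.0118
```

```bash
python3 - <<'E'
from h import *
o,R=tool(); print(R.round(4), o['q'].round(2))
go([.6295,-.088,.057],18.6)
p,d,m=grab('scene'); save('c7.png',p[180:310,220:370],5)
E
```

```text
[[ 0.9472 -0.0533 -0.3162]
 [ 0.3175  0.0174  0.9481]
 [-0.045  -0.9984  0.0334]] [ 0.26  0.93 -0.33  1.58  0.38  0.75  0.08]
t 32.38 pos [ 0.627  -0.0945  0.0868] jawyaw 18.5 w 0.0118 q6 0.08 f [ 0.7  0.9 -2.8] tilt 3.22
 spin -0.1 shift cm [0.57 2.97 0.43]
 spin 179.9 shift cm [-0.31  2.98 -0.63]
```

View pics/c7.png

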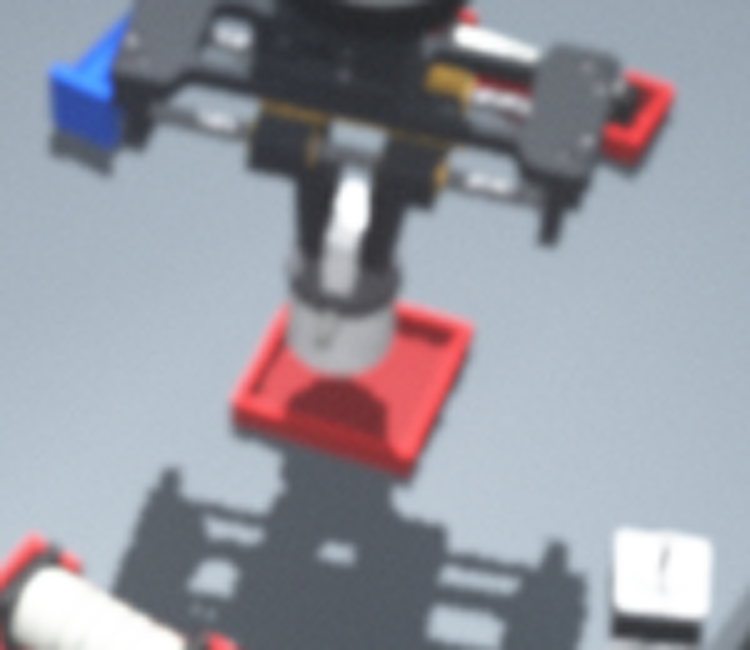

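>>> servo_tool(
  increments=[
    [0.35, 0, 0.25, 0],
    [0.35, 0, 0.25, 0],
    [0, 0.7, 0, 0],
    [0, 0.7, 0, 0],
    [0, 0.4, 0, 0],
    [0, 0, 0, 0],
  ],
)

```text
time: 33.17
tool_pos: [0.6323, -0.086, 0.0683]
tcp_rot: [0.707, -0.689, -0.097, 0.131]
ft_force: [0.1, 0.1, -2.4]
width: 0.0121
```

```bash
python3 - <<'E'
from h import *
go([.632,-.089,.057],18.6)
E
```

```text
t 33.17 pos [ 0.6323 -0.086   0.0683] jawyaw 18.6 w 0.0121 q6 0.07 f [ 0.1  0.1 -2.4] tilt 3.12
 spin -0.0 shift cm [-0.07  1.13 -0.31]
 spin 180.0 shift cm [0.17 1.13 0.24]
```

>>> servo_tool(
  increments=[
    [0, 0.4, -0.1, 0],
    [0, 0.4, 0, 0],
    [0, 0.15, 0, 0],
    [0, 0, 0, 0],
  ],
)

```text
time: 33.67
tool_pos: [0.6322, -0.0872, 0.0582]
tcp_rot: [0.707, -0.689, -0.097, 0.131]
ft_force: [-1.1, 0.3, -2.9]
width: 0.0116
```

```bash
python3 - <<'E'
from h import *
go([.632,-.089,.0558],18.6)
E
```

```text
t 33.67 pos [ 0.6322 -0.0872  0.0582] jawyaw 18.5 w 0.0116 q6 0.06 f [-1.1  0.3 -2.9] tilt 3.1
 spin -0.1 shift cm [-0.07  0.24 -0.18]
 spin 179.9 shift cm [0.09 0.24 0.16]
```

>>> servo_tool(
  increments=[
    [0, 0.15, 0, 0],
    [0, 0, 0, 0],
  ],
)

```text
time: 33.92
tool_pos: [0.6324, -0.0871, 0.0569]
tcp_rot: [0.707, -0.689, -0.097, 0.13]
ft_force: [-0.2, -0.1, -2.5]
width: 0.0118
```

>>> servo_tool(
  increments=[
    [0, 0.1, 0, 0],
    [0, 0, 0, 0],
  ],
)

```text
time: 34.17
tool_pos: [0.6325, -0.0871, 0.0568]
tcp_rot: [0.707, -0.689, -0.097, 0.13]
ft_force: [-0.1, 0.2, -2.5]
width: 0.0116
```

>>> servo_tool(
  increments=[
    [0, 0.2, 0, 0],
    [0, 0, 0, 0],
  ],
)

```text
time: 34.42
tool_pos: [0.6327, -0.0871, 0.0569]
tcp_rot: [0.706, -0.689, -0.097, 0.13]
ft_force: [-0.5, 0.2, -3.7]
width: 0.0122
```

>>> servo_tool(
  increments=[
    [0, 0.15, 0, 0],
    [0, 0, 0, 0],
  ],
)

```text
time: 34.67
tool_pos: [0.6329, -0.0872, 0.0567]
tcp_rot: [0.706, -0.689, -0.097, 0.13]
ft_force: [-0.3, -0.1, -1.5]
width: 0.0119
```

>>> servo_tool(
  increments=[
    [0, 0.3, 0, 0],
  ],
)

```text
time: 34.8
tool_pos: [0.6328, -0.0872, 0.0563]
tcp_rot: [0.706, -0.69, -0.097, 0.129]
ft_force: [-10.1, -0.2, 34.7]
width: 0.0119
```

>>> servo_tool(
  increments=[
    [0, 0.3, 0, 0],
    [0, 0, 0, 0],
  ],
  newtons=8,
)

```text
time: 35.05
tool_pos: [0.633, -0.0876, 0.0553]
tcp_rot: [0.705, -0.69, -0.097, 0.129]
ft_force: [-0.2, 1.1, -1.8]
width: 0.0119
```

>>> servo_tool(
  increments=[
    [0, 0, 0, 0],
    [0, 0, 0, 0],
    [0, 0, 0, 0],
    [0, 0, 0, 0],
    [-0.04, -1, 0.03, 0],
    [-0.12, -3, 0.1, 0],
    [-0.12, -3, 0.1, 0],
    [-0.12, -3, 0.1, 0],
    [0, -3, 0, 0],
    [0, 0, 0, 0],
  ],
  claw=0,
)

```text
time: 36.3
tool_pos: [0.6353, -0.0871, 0.1913]
tcp_rot: [0.706, -0.69, -0.099, 0.128]
ft_force: [-0.0, 0.6, 0.6]
width: 0.0442
```

>>> servo_tool(
  increments=[
    [0, 0, -2, 0],
    [0, -2, -4, 0],
    [2, -2, -4, 0],
    [4, 0, -4, 0],
    [4, 0, -5, 0],
    [4, 0, -5, 0],
    [3, 0, -5, 0],
    [0, 0, -5, 0],
    [0, 0, -3, 0],
    [0, 0, 0, 0],
  ],
)

```text
time: 37.55
tool_pos: [0.8085, -0.3564, 0.1821]
tcp_rot: [0.701, -0.697, -0.095, 0.117]
ft_force: [0.8, 1.0, 0.2]
width: 0.0443
```

```bash
python3 - <<'E'
from h import *
print(observe()['tool_pos'])
for n in ['scene','top']:
    p,d,m=grab(n); W=cloud(d,m); save('f_'+n+'.png',p,1.4)
    for a,c in dict(slim=(.602,.116),fat=(.627,-.27),dish=(.621,.276),buck=(.6295,-.088),motor=(.799,-.128),blue=(.437,.009),orange=(.331,-.078)).items():
        g=(abs(W[...,0]-c[0])<.07)&(abs(W[...,1]-c[1])<.07)&(W[...,2]>.0195)&(W[...,2]<.11); P=W[g]
        if len(P)>5: print(n,a,len(P),axis(P),'zmax',np.percentile(P[:,2],98).round(4))
    g=(abs(W[...,0]-.63)<.05)&(abs(W[...,1]+.088)<.05)&(W[...,2]>.07)&(W[...,2]<.11); print('lug',axis(W[g]))
E
```

```text
[ 0.8084516  -0.35644795  0.1821127 ]
scene fat 423 (array([ 623.9, -270.6]), array([95.2, 35.7]), -2.5) zmax 0.04
scene dish 20 (array([639.9, 295.6]), array([39.5,  5.6]), -52.3) zmax 0.0305
scene buck 8 (array([612.4, -98.4]), array([14.8,  2.1]), -57.3) zmax 0.05
scene motor 101 (array([ 795.9, -126.6]), array([38.2, 34.7]), -61.5) zmax 0.0508
scene blue 373 (array([440.4,   8.3]), array([85.1, 36. ]), -86.4) zmax 0.0363
scene orange 398 (array([334.7, -78.5]), array([86.2, 34.7]), -79.8) zmax 0.0365
lug (array([0., 0.]), array([0., 0.]), 0.0)
top slim 305 (array([599.2, 110.8]), array([125.3,  41.2]), 0.0) zmax 0.0252
top fat 747 (array([ 633.5, -262.3]), array([89.1, 45.7]), -2.8) zmax 0.0401
top dish 751 (array([620.9, 278.1]), array([57.3, 56.1]), 4.0) zmax 0.0329
top buck 630 (array([629.8, -87. ]), array([65.4, 47.1]), -37.9) zmax 0.08
top motor 389 (array([ 794.2, -126.5]), array([35.7, 35.5]), 27.5) zmax 0.0472
top blue 771 (array([438.2,   9.5]), array([78.9, 32.9]), -88.5) zmax 0.0368
top orange 794 (array([333. , -77.6]), array([79.8, 33.4]), -79.8) zmax 0.0367
lug (array([630.4, -87.6]), array([34.1, 12. ]), -72.3)
```

View pics/f_top.png

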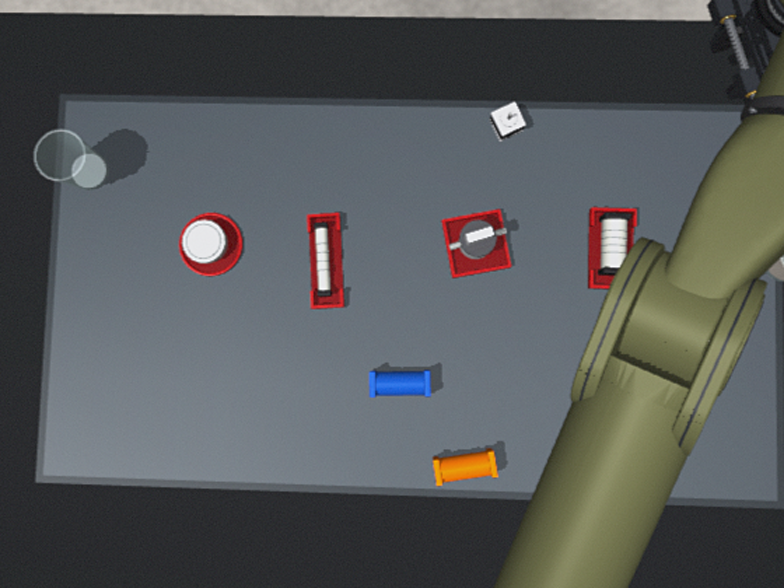

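View pics/f_scene.png

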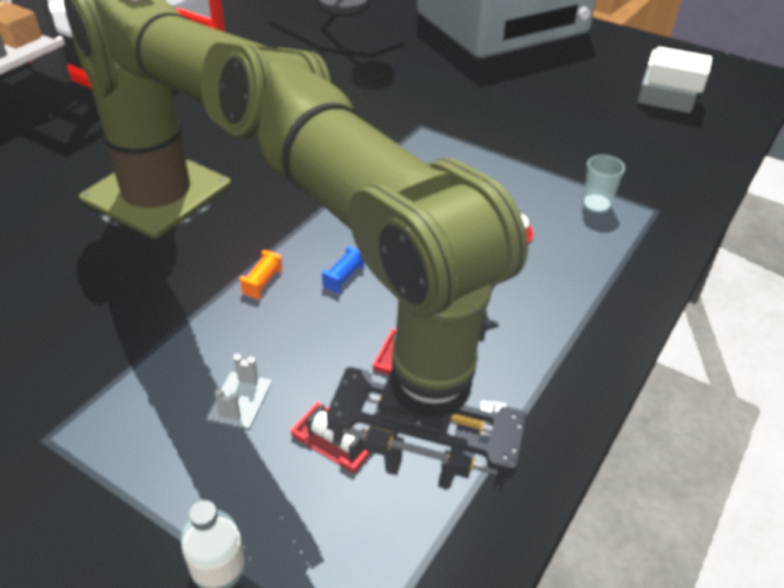

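```bash
python3 -c "
from cell import *
o=observe();print(o['time'],o['qvel'].round(3),o['ft_force'].round(1));print(sign_off())"
```

```text
37.65 [-0.024 -0.025 -0.037 -0.018 -0.004  0.001 -0.003] [0.1 0.4 0.4]
the job is handed in; nothing more can be done
None
```

The job is done and handed in at 37.7 s. The slim cartridge lies in the long rack and the white fat cartridge in the short rack. The dish is in the round holder, and the bucket was lifted off its yoke and stands in the square tray.

**Last checks:**
- **Pieces:** The final pictures show all four in their holders. The dish is about 2 mm off the holder's centre. The bucket's lug is within about 1 mm of the tray's centre.
- **Left alone:** The motor and the blue and orange look-alikes are where they started. The arm was clear of everything when I handed in.
- **Short rack:** The arm partly hid it in the last pictures. The fat cartridge's fit was also seen in earlier views, just before and during the bucket lift.

**What was not ideal:**
- **Tool tilt:** The tool's tilt drifted up to about 3°, so the bucket was carried up to about 3° off upright.
- **Set-down force:** The bucket was pressed lightly onto the tray floor while still gripped, before I let go. The wrist force briefly read about 35 N.
- **Joint limit:** Joint 6 read 0.04 rad, its lower limit, at both cartridge pick-ups. The readings gave no sign that it went past.

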